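# Hold a snap ring spread at the groove of a turntable axle

## Task

Take the ring pliers off their rest by the handles and squeeze them fully so that the snap ring on their nose opens. With the ring spread, bring it over the end of the turntable's upright axle stub and slide it down to the groove at the hub, level, and finish there while still holding the pliers squeezed with the ring spread in place; do not let go. Leave the other things on the bench where they are.

Things in the scene. Friction and masses are not known exactly. Their poses are not given: they have to be found in the camera images.
- pliers: Ring pliers, dark rubber handles, bent steel nose, 215 mm long, 0.23 kg, lying level on the rest. Origin: on the pivot axis at mid-height of the handles, 53 mm above the bench at the start. Relaxed: x along the centre line to the nose, y left, z up (this body is the left half; squeezed, its x points 0.115 rad left of the centre line). Handles: x = -40 to -124 mm, 16 mm high, 12 mm thick.
- grip (a point): Centre of the grasp, between the two handles, 70 mm behind the pivot, mid-height. Close the fingers across the handles here (along y of the pliers) from above. Over their outsides the handles measure 60 mm here relaxed, 44 mm fully squeezed (outer faces then parallel). 30 mm are free each way along the handles and 45 mm below the centre.
- ring_left (a point): Centre of the left half of the steel snap ring, mid-thickness: relaxed, the ring's centre, 70 mm ahead of the pivot and 30 mm below it; fully spread, 8 mm left of it. Ring: level, 4 mm thick, with a bow at its far end (21 mm ahead of its centre); it stays hooked on two pins under the nose and cannot come off.
- ring_right (a point): The same for the right half of the ring (fully spread, 8 mm right of the ring's centre). Relaxed the ring's opening is 15 mm, too small for the axle; fully spread a 20 mm axle passes with 3 to 5 mm to spare all round. Gripped at point grip and fully squeezed, the ring's centre is about 142 mm ahead of the grasp along the centre line and 30 mm below it.
- lever (a joint): How far the pliers are squeezed, rad: 0 relaxed, 0.23 at the stop (ring fully spread). Both halves swing alike about the centre line: handles go together, jaws and ring halves apart. A spring resists: at the grip about 5 N on each handle to start, 10 N to reach the stop, which takes more force without harm; it opens again when let go.
- rest: Grey plastic rest carrying the pliers, fixed. Origin: on the bench, 40 mm behind the pliers' pivot; x to the nose of the pliers as laid. Base board 150 x 60 mm, 8 mm high; a post 18 mm square under the pivot and a crosswise plate, 90 mm wide, 8 mm thick, under the handle ends (x = -77 mm), both 45 mm high. The ring hangs free beyond the post.
- turntable: Turntable, fixed: grey foot, round aluminium disc of 150 mm diameter, its top 36 mm above the bench; on it a steel hub of 48 mm diameter with its flat top 60 mm above the bench; from that rises the axle stub, 20 mm in diameter, ending 95 mm above the bench. Origin: on the axis, at the bench; z up along the axle.
- groove (a point): On the axle's axis, mid-height of the dark groove round the foot of the stub, 63 mm above the bench. The groove is 15 mm in diameter and 6 mm high, from the hub's top (60 mm) to 66 mm. A ring resting on the hub's top is at the groove.
- axle_end (a point): Centre of the axle stub's upper end, 95 mm above the bench.
- stain: Bystander: small amber bottle, 30 mm diameter, 58 mm high, between the turntable and the rest. Origin under its centre.
- dish: Bystander: clear closed dish, 90 mm diameter, 15 mm high, beyond and between the turntable and the rest. Origin under its centre.
- spray: Bystander: white bottle, 72 mm diameter, 190 mm high, at the left. Origin under its centre.
- beaker: Bystander: glass beaker, 66 mm diameter, 90 mm high, at the near left. Origin under its centre.
- spare_post: Bystander: loose plain steel pin, 12 mm diameter, 60 mm high, standing at the near right. Origin under its centre.
Things that resemble listed ones, but are neither listed nor needed, are in the scene too. Of the things that look like the turntable, the smaller one is meant.

How it is judged:
By the outcome, as a careful person would: the job done as asked, in the order asked, and still so for the second after the job is handed in, while the arm keeps its last pose, push and grip.
It also fails if it takes over 38 s, if anything falls off the work surface, if the arm or the gripper's body presses on something with over 40 N, if the wrist force passes 120 N, or if a joint passes its speed limit or range.

## Robot

A 6-joint arm with a two-finger parallel gripper is mounted at the origin on the work surface. World frame = base frame: x ahead of the robot, y to its left, z up, the work surface at z = 0. Lengths are in m, angles in rad, forces in N, time in s.
With the tool pointing down it reaches from about 0.225 to 0.875 m from the base axis. Payload 3.4 kg.
Tool frame: the origin (TCP) lies at the very end of the fingers, on their centre line; the grasp point (between the pads) lies 19 mm behind it; z points along the fingers, x is the direction in which the jaws open and shut, and the axes are right-handed (so a half turn about z gives the same grasp; the last joint's range is limited). The gripper opens to 85 mm and grips with 20 to 120 N. Pads are 22 mm wide; open, the fingers measure 114 mm over their backs; the gripper's body (76 mm by 85 mm) begins 54 mm behind the grasp point. The pads swing forward as they close: fully open they stand 13 mm farther back than shut.
Start: joints at [1.095, 0.276, 1.505, -0, 1.361, -0.121], TCP at [0.2, 0.539, 0.231] pointing down, gripper open.
Joint ranges: [-2.89, 2.89], [-0.75, 2.08], [0.22, 2.7], [-1.18, 4.32], [0.11, 2.71], [-2.7, 2.7]. Speed limits (rad/s): [2.57, 2.57, 3.14, 3.14, 3.14, 3.14].

## Interface

Orientations are given as a unit quaternion [w, x, y, z].
In Python, from rig import manip gives the robot as it stands.
- The arm moves only by the tool send_rows, never from a script. Its argument "increments" is a list of rows, each a list of 5 numbers: the opening, from 0 (shut) to 1 (fully open), then the shift along the tool's x, y, z in m, then the turn about the tool's z in rad. A call has 1 to 8 rows; each row shifts and turns the commanded pose from where the row before left it, along the tool's axes as they then stand; what a row does not reach is not made up. A row lasts 1/8 s, in which the tool goes at most 62.5 mm and 10.7 degrees, less where a joint would pass 70% of its speed; a pose out of reach is approached as far as the arm can. A call is refused whole if a number of a shift passes 0.0625 or a number of a turn 0.188, either way. A call with a gripper value outside its range is refused whole. The fingers move at their own pace and stop on an object; "squeeze" is the grip in N (left out, the last holds). Time passes only in rows, so rows that do not move let the fingers close. It gives the time, the measured TCP pose, the force and the opening at its end, in the units of the state.
- manip.get_state(): the state, without advancing time (a new reading comes with each control period).
- manip.get_image(name): name is "scene" or "top" or "wrist"; returns the picture (384x512x3 uint8, red, green, blue); there is no depth.
- manip.calibration(name): a dict with "fx", "fy", "cx", "cy" (pixels), "camera_from_world" (4x4, takes a point from world to camera coordinates). Camera axes: x right, y up, looking along -z (the intrinsics and any distortion apply to the point x, -y, -z); pixel columns grow to the right and rows downward; lengths in m; the calibration is good to about 2 mm. The wrist camera is an equidistant fisheye: a pixel r from the principal point sees the ray r / f radians off the axis. A picture is of the moment at which its call begins: read the wrist's pose just before it. calibration takes no time and is no camera call; for the wrist camera it gives the pose at the moment of the call.
- manip.sign_off(): hands the job in, once; it reports no verdict.
The state is a dict: "clock": time; "qpos": joint angles; "qd": joint speeds; "effort": joint torques, N m; "position": TCP position; "ee_rot": TCP orientation; "contact_force": force on the tool from outside, world axes, zero at the start; "moment": the same for the moment, N m; "width": finger opening in m.
Only numpy, scipy, OpenCV 4.12 (cv2) and the standard library are available. Lean on these libraries where they do the work, as an engineer would, in place of code of your own. Each camera call takes 0.05 s, during which the arm holds its last target.

## Working session

There is one attempt and no reset: what is moved stays moved. The work goes in short steps, Python scripts to look and compute and a tool call to move; the robot and the scene stay as the last step left them, time stands still between calls to the robot, and variables do not carry over. Pictures are saved under pics/ and viewed, and the job is handed in when it is done.

Besides the shell and the picture viewer there is one more tool, called after "Emit:" as a command line: name --pt "numbers of a row" for each row, then --argument value for the rest. send_rows: Moves the arm, as the interface text tells. Its arguments: {"type":"object","properties":{"increments":{"type":"array","items":{"type":"array","items":{"type":"number"}}},"squeeze":{"type":"number"}},"required":["increments"]}

```bash
mkdir -p pics; ls; python3 - <<'E'
from rig import manip
import cv2
s=manip.get_state();print(s)
for n in("scene","top","wrist"):
    c=manip.calibration(n);print(n,c)
    cv2.imwrite(f"pics/{n}0.png",manip.get_image(n)[:,:,::-1])
E
```

```text
pics
{'clock': 0.0, 'qpos': array([ 1.09498078e+00,  2.76612763e-01,  1.50614213e+00, -2.66232574e-05,
        1.36070222e+00, -1.20992808e-01]), 'qd': array([ 0.00062887,  0.00119217, -0.00067309, -0.0001554 ,  0.00040449,
        0.00058833]), 'effort': array([ 1.72581236e-03, -4.16795218e+01, -2.45811456e+01,  1.38052551e-04,
        1.11751427e-02, -1.01305068e-05]), 'position': array([0.19953281, 0.53870059, 0.230426  ]), 'ee_rot': array([ 4.47758300e-04,  8.20797707e-01,  5.71218220e-01, -8.17757545e-04]), 'contact_force': array([ 0.31560664, -0.54155382,  0.30898496]), 'moment': array([0.01116752, 0.01645642, 0.01758538]), 'width': 0.08568371334456727}
scene {'fx': 463.9889890413111, 'fy': 463.9889890413111, 'cx': 245.543761038767, 'cy': 195.1013771538143, 'camera_from_world': array([[ 0.5993726 ,  0.80046058,  0.00391614, -0.33936621],
       [-0.42674373,  0.31539242,  0.84759508,  0.15465282],
       [ 0.67723133, -0.50969646,  0.53062911, -1.66266263],
       [ 0.        ,  0.        ,  0.        ,  1.        ]])}
top {'fx': 442.25535389071166, 'fy': 442.25535389071166, 'cx': 260.61347796741245, 'cy': 188.42782248788444, 'camera_from_world': array([[-0.00977166, -0.99994693, -0.00326228,  0.02648397],
       [ 0.99438537, -0.01006098,  0.10533997, -0.53077318],
       [-0.1053672 , -0.00221462,  0.99443092, -1.48059048],
       [ 0.        ,  0.        ,  0.        ,  1.        ]])}
wrist {'fx': 297.3186396354542, 'fy': 297.3186396354542, 'cx': 253.1741330427496, 'cy': 191.24573387497102, 'camera_from_world': array([[ 0.34755414,  0.9376557 , -0.00281242, -0.57560581],
       [-0.88756623,  0.32801762, -0.32346657,  0.04121195],
       [-0.30237775,  0.11491836,  0.94623542, -0.38046508],
       [ 0.        ,  0.        ,  0.        ,  1.        ]])}
```

View pics/scene0.png

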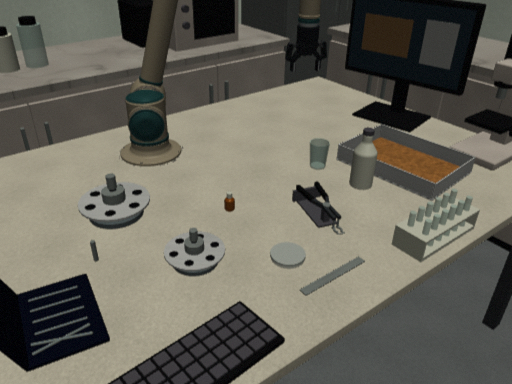

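View pics/top0.png

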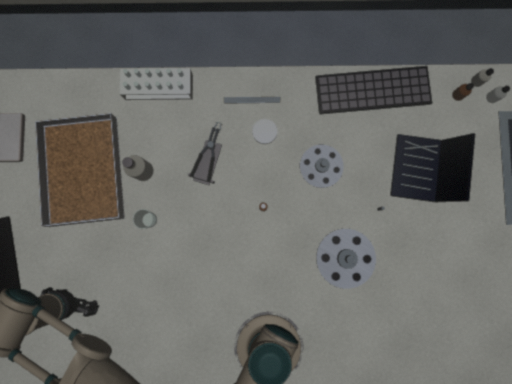

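View pics/wrist0.png

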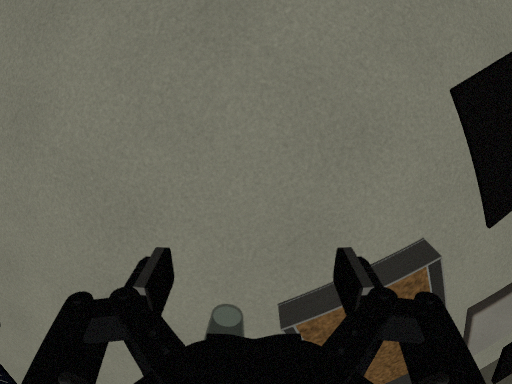

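The scene view shows two candidates for the turntable: the small one at scene (194,250) / top (322,166), and the larger one at scene (114,200) / top (347,257), so I choose the small one. The only pliers are at scene (318,203) / top (207,158), with the nose toward (217,127). The ruler at top (252,100) isn't needed. Next I check both choices in crops.

```bash
cat > h.py <<'E'
import numpy as np,cv2
from rig import manip
def cast(name,uv,z,cal=None):
    c=cal or manip.calibration(name);M=c["camera_from_world"];R=M[:3,:3];o=-R.T@M[:3,3]
    a=(uv[0]-c["cx"])/c["fx"];b=(uv[1]-c["cy"])/c["fy"]
    if name=="wrist":
        r=np.hypot(a,b); k=np.tan(r)/r if r>1e-9 else 1
        d=np.array([a*k,-b*k,-1])
    else: d=np.array([a,-b,-1])
    d=R.T@d
    return o+d*(z-o[2])/d[2]
def proj(name,p,cal=None):
    c=cal or manip.calibration(name);M=c["camera_from_world"];q=M[:3,:3]@np.asarray(p,float)+M[:3,3]
    x,y=q[0],-q[1];zz=-q[2]
    if name=="wrist":
        r=np.hypot(x,y);t=np.arctan2(r,zz);k=t/r if r>1e-9 else 1
        return np.array([c["cx"]+c["fx"]*k*x,c["cy"]+c["fy"]*k*y])
    return np.array([c["cx"]+c["fx"]*x/zz,c["cy"]+c["fy"]*y/zz])
E
python3 - <<'E'
import cv2,numpy as np
t=cv2.imread("pics/top0.png");s=cv2.imread("pics/scene0.png")
a=cv2.resize(t[115:195,180:260],(400,400),interpolation=cv2.INTER_CUBIC)
b=cv2.resize(t[135:195,290:350],(400,400),interpolation=cv2.INTER_CUBIC)
c=cv2.resize(s[170:250,280:360],(300,300),interpolation=cv2.INTER_CUBIC)
d=cv2.resize(s[220:280,160:230],(350,300),interpolation=cv2.INTER_CUBIC)
cv2.imwrite("pics/c1.png",np.hstack([a,b]));
cv2.imwrite("pics/c2.png",np.hstack([c,d]))
E
```

```text
(no output)
```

View pics/c1.png

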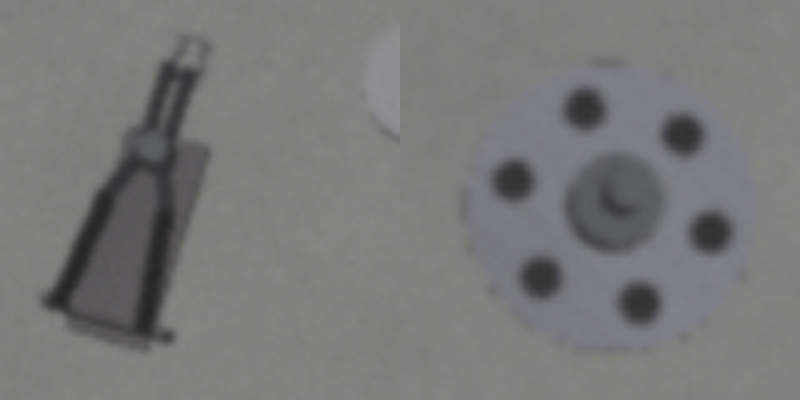

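View pics/c2.png

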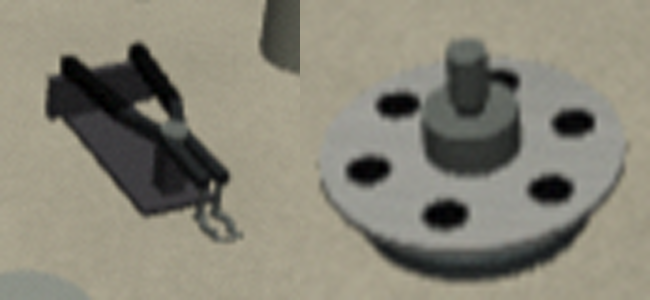

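```bash
python3 - <<'E'
from h import *
p=cast("top",(210.4,144.4),.062);h1=cast("top",(191.6,175),.055);h2=cast("top",(209,181),.055);r=cast("top",(218.4,125.4),.025)
print(p,h1,h2,r)
m=(h1+h2)/2
for a,b in((m,p),(p,r),(m,r)):print(np.degrees(np.arctan2(*(b-a)[[1,0]])),np.linalg.norm((b-a)[:2]))
print("scene piv",cast("scene",(280+175/3.75,170+128/3.75),.062))
print("disc",cast("top",(321.2,165.75),.036),"hub",cast("top",(322.5,165),.06))
print("scene axle",cast("scene",(160+167/5,220+45/5),.095), "disc",cast("scene",(160+174/5,220+153/5),.036))
E
```

```text
[0.67836843 0.18893135 0.062     ] [0.57590869 0.25275675 0.055     ] [0.55498689 0.19417601 0.055     ] [0.75285292 0.16561137 0.025     ]
-17.00543807592777 0.11808360737754622
-17.384563269890336 0.07804973626948673
-17.156307858267958 0.19613231492224487
scene piv [0.68255723 0.18857651 0.062     ]
disc [ 0.60584713 -0.18618055  0.036     ] hub [ 0.60458668 -0.18732131  0.06      ]
scene axle [ 0.60438965 -0.18472792  0.095     ] disc [ 0.61172846 -0.18905213  0.036     ]
```

The crops confirm the pliers: pivot at top (210,144), nose heading about -17°. The small turntable's hub is at top (322,165), so the axle is near (0.605,-0.187). I'll hover over the grip at a height that clears the spray bottle. I'll also turn the tool half a turn so the wrist camera sits on the nose side.

Emit:
send_rows --pt "1 -0.018 0.056 0 0" --pt "1 -0.018 0.056 0 0" --pt "1 -0.018 0.056 0 0" --pt "1 -0.018 0.056 0 0" --pt "1 -0.018 0.056 0 0" --pt "1 -0.018 0.056 0 0" --pt "1 -0.018 0.056 0 0" --pt "1 -0.018 0.056 0 0"

```text
clock: 1.15
position: [0.5711, 0.2472, 0.231]
ee_rot: [-0.0, 0.821, 0.571, -0.0]
contact_force: [0.7, 1.3, -0.4]
width: 0.0856
```

Emit:
send_rows --pt "1 -0.02 0.053 0 0" --pt "1 0 0 0 0.18" --pt "1 0 0 0 0.18" --pt "1 0 0 0 0.18" --pt "1 0 0 0 0.18" --pt "1 0 0 0 0.18" --pt "1 0 0 0 0.18" --pt "1 0 0 0 0.18"

```text
clock: 2.15
position: [0.6124, 0.2113, 0.2308]
ee_rot: [0.0, 1.0, -0.025, -0.0]
contact_force: [-0.4, -0.8, 0.4]
width: 0.0852
```

Emit:
send_rows --pt "1 0 0 0 0.18" --pt "1 0 0 0 0.18" --pt "1 0 0 0 0.18" --pt "1 0 0 0 0.18" --pt "1 0 0 0 0.18" --pt "1 0 0 0 0.18" --pt "1 0 0 0 0.18" --pt "1 0 0 0 0.18"

```text
clock: 3.15
position: [0.6124, 0.2113, 0.2308]
ee_rot: [0.0, 0.735, -0.678, -0.0]
contact_force: [-0.2, 0.1, 0.3]
width: 0.0856
```

Emit:
send_rows --pt "1 0 0 0 0.18" --pt "1 0 0 0 0.18" --pt "1 0 0 0 0.02" --pt "1 0 0 0 0"

```text
clock: 3.65
position: [0.6125, 0.2114, 0.2311]
ee_rot: [-0.0, -0.597, 0.802, 0.0]
contact_force: [-1.0, -0.0, 0.6]
width: 0.0856
```

```bash
cat >> h.py <<'E'
def st():
    s=manip.get_state();w,x,y,z=s["ee_rot"]
    from scipy.spatial.transform import Rotation as Ro
    R=Ro.from_quat([x,y,z,w]).as_matrix()
    print("t",round(s["clock"],2),"p",s["position"].round(4),"xang",round(np.arctan2(R[1,0],R[0,0]),4),"zax",R[:,2].round(3),"F",s["contact_force"].round(1),"w",round(s["width"],4),"q",s["qpos"].round(2))
    return s,R
def snap(n,f):
    c=manip.calibration(n);im=manip.get_image(n);cv2.imwrite("pics/"+f+".png",im[:,:,::-1]);np.save("pics/"+f+".npy",c,allow_pickle=True);return c
E
python3 - <<'E'
from h import *
st();snap("wrist","w1");snap("top","t1")
E
```

```text
t 3.65 p [0.6125 0.2114 0.2311] xang -1.8618 zax [-0. -0. -1.] F [-1.  -0.   0.6] w 0.0856 q [0.22 0.39 1.34 0.   1.42 2.09]
```

View pics/w1.png

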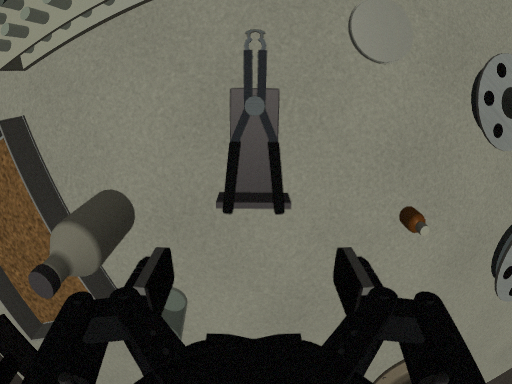

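The wrist view shows the pliers nearly aligned with the tool: pivot (255,106), handle ends (229,208) and (283,208), ring (256,38). The axle isn't in view.

```bash
python3 - <<'E'
from h import *
c=np.load("pics/w1.npy",allow_pickle=True).item()
im=cv2.imread("pics/w1.png")
cv2.imwrite("pics/w1c.png",cv2.resize(im[15:225,180:330],None,fx=2.8,fy=2.8,interpolation=cv2.INTER_CUBIC))
p=cast("wrist",(255,106),.065,c);m=cast("wrist",(256,208),.061,c);r=cast("wrist",(255.5,40),.025,c)
print(p,m,r)
for a,b in((m,p),(p,r),(m,r)):print((np.arctan2(*(b-a)[[1,0]])),np.linalg.norm((b-a)[:2]))
print(cast("wrist",(233,170),.061,c),cast("wrist",(276.5,170),.061,c))
E
```

```text
[0.67920879 0.19105925 0.065     ] [0.57024635 0.222315   0.061     ] [0.751754  0.1684542 0.025    ]
-0.2793482849812261 0.11335667237964259
-0.30206415975261824 0.07598550051034579
-0.28846437119557095 0.18933043596897645
[0.61994073 0.23357878 0.061     ] [0.60640224 0.18840955 0.061     ]
```

View pics/w1c.png

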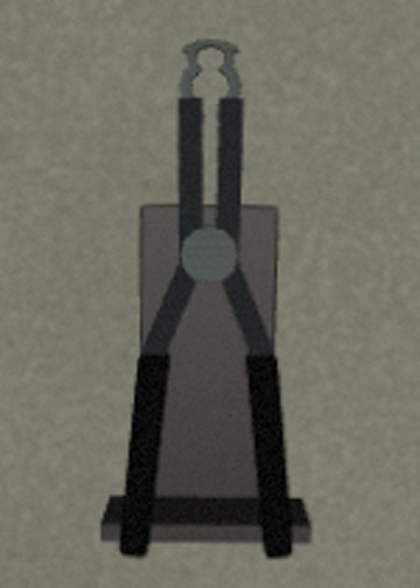

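Descending to grip: nudge 1.5 mm in x and 3 mm toward the nose, down to TCP z of about 0.031.

Emit:
send_rows --pt "1 0.0015 -0.003 0.05 0" --pt "1 0 0 0.05 0" --pt "1 0 0 0.05 0" --pt "1 0 0 0.03 0" --pt "1 0 0 0.02 0" --pt "1 0 0 0 0"

```text
clock: 4.5
position: [0.6137, 0.2088, 0.0295]
ee_rot: [-0.002, -0.597, 0.803, 0.001]
contact_force: [-0.3, -0.6, -0.5]
width: 0.0853
```

```bash
python3 - <<'E'
from h import *
st();snap("wrist","w2")
E
```

```text
t 4.5 p [0.6137 0.2088 0.0295] xang -1.8632 zax [-0.004 -0.001 -1.   ] F [-0.3 -0.6 -0.5] w 0.0853 q [0.22 0.55 1.6  0.   1.   2.08]
```

View pics/w2.png

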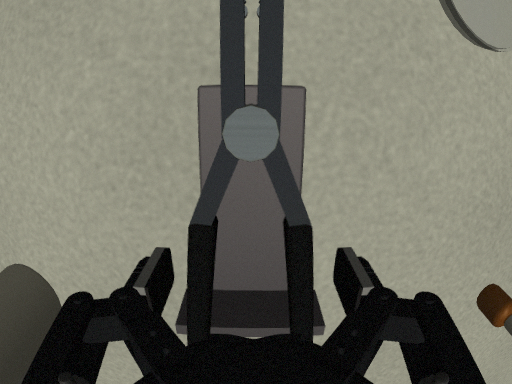

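```bash
python3 - <<'E'
from h import *
c=np.load("pics/w2.npy",allow_pickle=True).item()
M=c["camera_from_world"];print("cam",-M[:3,:3].T@M[:3,3])
u=np.array([np.cos(-.291),np.sin(-.291),0]);
pz=cast("wrist",(250.5,133),.065,c);print(pz)
for z in (.061,.065,.07):print(z,cast("wrist",(250.5,133),z,c))
hf=cast("wrist",(251.5,221),.061,c);print("handle front",hf,"dist to pivot",np.linalg.norm((hf-pz)[:2]))
for d in(.07,.09):print(proj("wrist",np.r_[pz[:2],.053]+d*u+[0,0,-.03],c))
g=np.array([.6137,.2088,.053]);print((pz-g)@u,(pz-g)@[ -u[1],u[0],0], (hf-g)@[ -u[1],u[0],0])
E
```

```text
cam [0.69452486 0.18673266 0.17037609]
[0.68067566 0.19155754 0.065     ]
0.061 [0.68014995 0.19174068 0.061     ]
0.065 [0.68067566 0.19155754 0.065     ]
0.07 [0.68133279 0.1913286  0.07      ]
handle front [0.64606575 0.20168314 0.061     ] dist to pivot 0.03606069356651386
[250.74078229 -14.89177182]
[250.72894108 -48.59564272]
0.0691068708786472 0.0026984610382932445 0.0024684141244122617
```

Shifting 12 mm toward the nose, still within the free span, so the ring comes into the wrist view. I'm also centring by 2 mm before closing.

Emit:
send_rows --pt "1 -0.002 -0.012 0 0" --pt "1 0 0 0 0" --pt "0.6 0 0 0 0" --pt "0.5 0 0 0 0" --pt "0.4 0 0 0 0" --pt "0.3 0 0 0 0" --pt "0 0 0 0 0" --pt "0 0 0 0 0" --squeeze 60

```text
clock: 5.55
position: [0.6278, 0.2081, 0.035]
ee_rot: [0.002, -0.596, 0.803, -0.001]
contact_force: [-3.3, 0.6, 15.0]
width: 0.042
```

```bash
python3 - <<'E'
from h import *
st();snap("wrist","w3")
E
```

```text
t 5.55 p [0.6278 0.2081 0.035 ] xang -1.8639 zax [ 0.003  0.001 -1.   ] F [-3.3  0.6 15. ] w 0.042 q [0.21 0.55 1.57 0.   1.01 2.08]
```

View pics/w3.png

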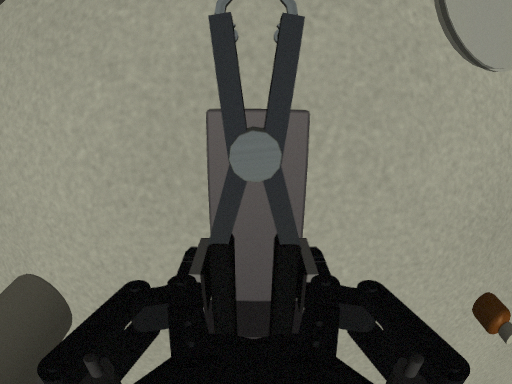

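The fingers closed to 42 mm and the jaws have spread. The pivot is at (255,156), with the ring at the top edge around (256,8). The 15 N upward force is probably the pads pressing the handles onto the rest, so I lift straight up.

Emit:
send_rows --pt "0 0 0 -0.01 0" --pt "0 0 0 -0.015 0" --pt "0 0 0 -0.025 0" --pt "0 0 0 -0.03 0" --pt "0 0 0 -0.03 0" --pt "0 0 0 0 0"

```text
clock: 6.35
position: [0.6289, 0.2079, 0.1441]
ee_rot: [0.003, -0.596, 0.803, -0.001]
contact_force: [0.3, 0.2, -2.6]
width: 0.042
```

```bash
python3 - <<'E'
from h import *
st();snap("wrist","w4");snap("scene","s4")
im=cv2.imread("pics/s4.png");cv2.imwrite("pics/s4c.png",cv2.resize(im[100:280,150:390],None,fx=3,fy=3,interpolation=cv2.INTER_CUBIC))
E
```

```text
t 6.35 p [0.6289 0.2079 0.1441] xang -1.864 zax [ 0.006  0.001 -1.   ] F [ 0.3  0.2 -2.6] w 0.042 q [0.21 0.46 1.44 0.   1.24 2.08]
```

View pics/w4.png

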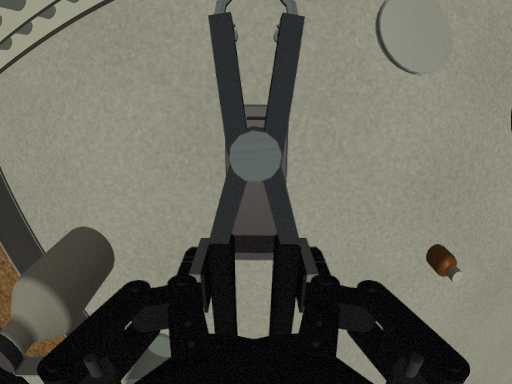

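View pics/s4c.png

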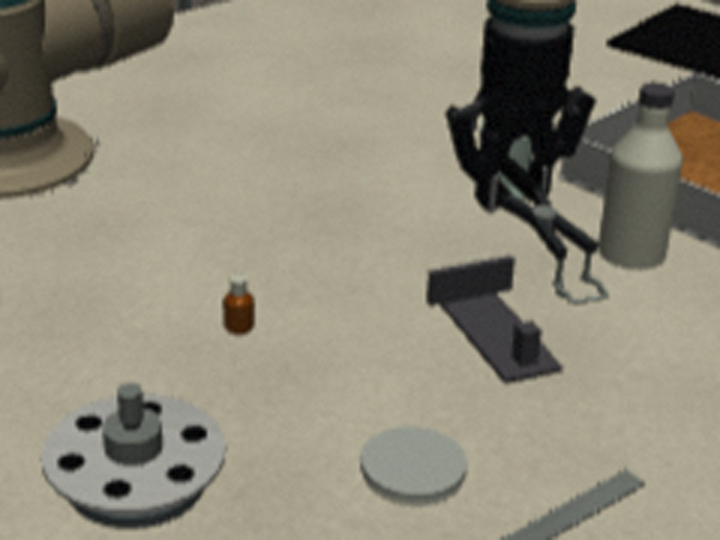

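```bash
python3 - <<'E'
from h import *
im=cv2.imread("pics/w4.png");cv2.imwrite("pics/w4c.png",cv2.resize(im[0:60,190:330],None,fx=5,fy=5,interpolation=cv2.INTER_CUBIC))
s,R=st()
c=manip.calibration("wrist");T=s["position"]
zt=T[2]+.018
def loc(uv,z):
    w=cast("wrist",uv,z,c);return (R.T@(w-T)).round(4)
print("pivot",loc((255,156),zt+.012))
print("nose tips",loc((220,15),zt+.008),loc((293,15),zt+.008))
for f in(.070,.072):
    # predicted ring
    pv=cast("wrist",(255,156),zt+.012,c);u=-R[:,1];r=pv+u*f;r[2]=zt-.03;print("ring",R.T@(r-T),proj("wrist",r,c),proj("wrist",r+u*.021,c),proj("wrist",r-u*.012,c), r)
# axle from two views of static cameras
E
```

```text
t 6.45 p [0.6265 0.2074 0.1406] xang -1.864 zax [-0.001 -0.    -1.   ] F [-1.8 -0.6 -2.9] w 0.0421 q [0.21 0.46 1.45 0.   1.24 2.08]
pivot [-0.0011 -0.0593 -0.0301]
nose tips [-0.0144 -0.1144 -0.0261] [ 0.0133 -0.1145 -0.0261]
ring [-0.00114829 -0.12937998  0.0118616 ] [254.39797411   5.9318634 ] [254.3722514  -29.92583579] [254.4071205   27.73679484] [0.75066921 0.17106173 0.12859919]
ring [-0.00114829 -0.13137997  0.01185947] [254.39605313   2.3818692 ] [254.36926738 -33.17011006] [254.40593115  24.0449731 ] [0.75258384 0.17048363 0.12859919]
```

View pics/w4c.png

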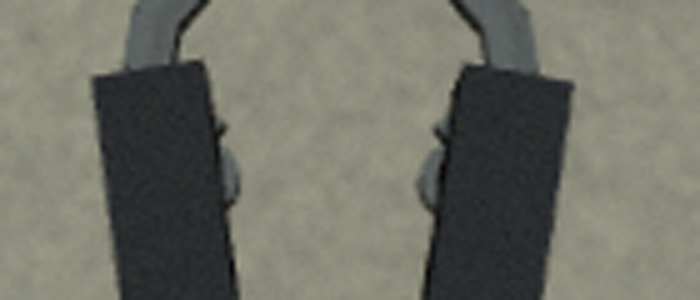

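The pliers are held level and the ring's near part is visible at the top edge around (256,5), spread symmetrically. From the pivot I estimate its centre at tool (-0.001,-0.130,+0.012). Next I carry it to about 60 mm beside the axle, so the wrist camera can measure the axle unobstructed.

Emit:
send_rows --pt "0 0.03 0.001 0 0" --pt "0 0.054 0.001 0 0" --pt "0 0.054 0.001 0 0" --pt "0 0.054 0.001 0 0" --pt "0 0.054 0.001 0 0" --pt "0 0.054 0.001 0 0" --pt "0 0.024 0 0 0" --pt "0 0 0 0 0"

```text
clock: 7.45
position: [0.526, -0.1022, 0.1396]
ee_rot: [-0.001, -0.595, 0.804, 0.001]
contact_force: [0.1, 0.8, -2.3]
width: 0.042
```

Emit:
send_rows --pt "0 0 0 0 0" --pt "0 0 0 0 0"

```text
clock: 7.7
position: [0.5277, -0.0998, 0.1408]
ee_rot: [-0.0, -0.597, 0.802, 0.001]
contact_force: [0.6, 0.8, -2.0]
width: 0.0423
```

```bash
python3 - <<'E'
from h import *
st();snap("wrist","w5");snap("top","t5");snap("scene","s5");st()
E
```

```text
t 7.7 p [ 0.5277 -0.0998  0.1408] xang -1.8627 zax [-0.001  0.001 -1.   ] F [ 0.6  0.8 -2. ] w 0.0423 q [-0.32  0.29  1.73  0.    1.13  1.55]
t 7.85 p [ 0.5279 -0.1     0.1412] xang -1.8626 zax [-0.  0. -1.] F [ 1.  -0.1 -2.4] w 0.0424 q [-0.32  0.29  1.73  0.    1.13  1.55]
```

View pics/w5.png

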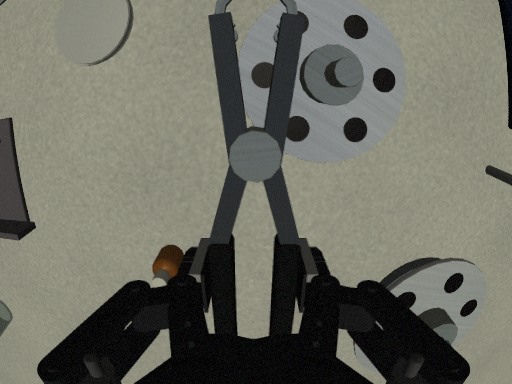

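View pics/t5.png

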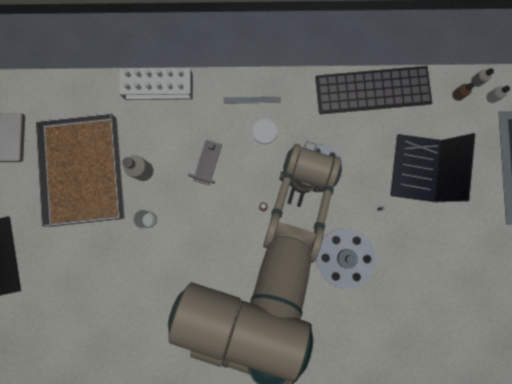

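```bash
python3 - <<'E'
import cv2
im=cv2.imread("pics/w5.png");cv2.imwrite("pics/w5c.png",cv2.resize(im[0:165,240:410],None,fx=3.6,fy=3.6,interpolation=cv2.INTER_CUBIC))
E
```

```text
(no output)
```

View pics/w5c.png

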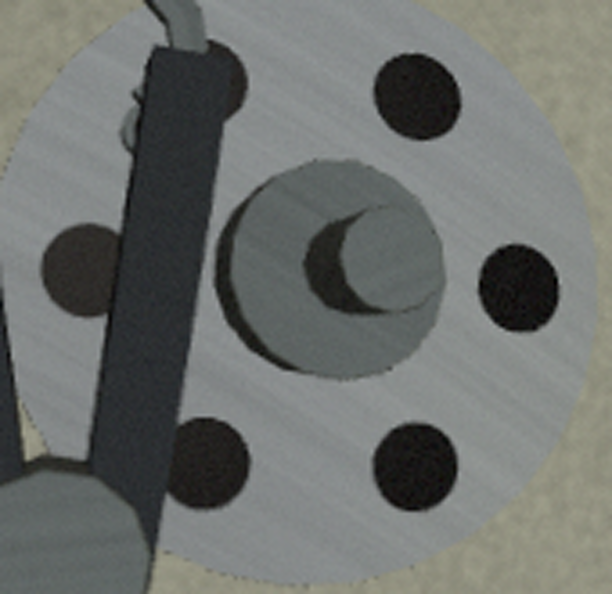

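```bash
python3 - <<'E'
from h import *
s,R=st();T=s["position"];c=np.load("pics/w5.npy",allow_pickle=True).item()
for n,uv,z in(("axle",(348.9,71.9),.095),("hub",(333.9,74.7),.060),("disc",(240+299/3.6,(583-292+0)/3.6),.036)):
    w=cast("wrist",uv,z,c);print(n,w.round(4),(R.T@(w-T)).round(4))
pv=cast("wrist",(255,156.5),T[2]+.03,c);print("pivot",(R.T@(pv-T)).round(4))
def l(uv):return (R.T@(cast("wrist",uv,T[2]-.010,c)-T)).round(4)
print("ring visible: inner edges row0",l((231,0)),l((280.4,0)),"outer row 12",l((215,12)),l((297.6,12)))
E
```

```text
t 7.85 p [ 0.5279 -0.1     0.1412] xang -1.8626 zax [-0.  0. -1.] F [ 1.  -0.1 -2.4] w 0.0424 q [-0.32  0.29  1.73  0.    1.13  1.55]
axle [ 0.6057 -0.1848  0.095 ] [ 0.0588 -0.0989  0.0461]
hub [ 0.6057 -0.1843  0.06  ] [ 0.0583 -0.0987  0.0811]
disc [ 0.6025 -0.1805  0.036 ] [ 0.0556 -0.0946  0.1051]
pivot [-0.0013 -0.059  -0.03  ]
ring visible: inner edges row0 [-0.013  -0.1319  0.01  ] [ 0.0116 -0.132   0.01  ] outer row 12 [-0.0209 -0.1256  0.01  ] [ 0.0202 -0.1258  0.01  ]
```

```bash
python3 - <<'E'
from h import *
a=cv2.imread("pics/w1.png")[20:60,230:280];b=cv2.imread("pics/s5.png")[190:260,165:255]
cv2.imwrite("pics/cmp.png",np.hstack([cv2.resize(a,(400,320),interpolation=cv2.INTER_CUBIC),cv2.resize(b,(400,320),interpolation=cv2.INTER_CUBIC)]))
c=np.load("pics/w1.npy",allow_pickle=True).item()
u=np.array([np.cos(-.291),np.sin(-.291),0]);
pv=cast("wrist",(254.3,105.7),.065,c)
for f in(.058,.07,.091):print(f,proj("wrist",np.r_[pv[:2]+f*u[:2],.023],c))
E
```

```text
0.058 [254.12505114  54.98981074]
0.07 [254.12419947  44.98532525]
0.091 [254.12098428  27.7496704 ]
```

View pics/cmp.png

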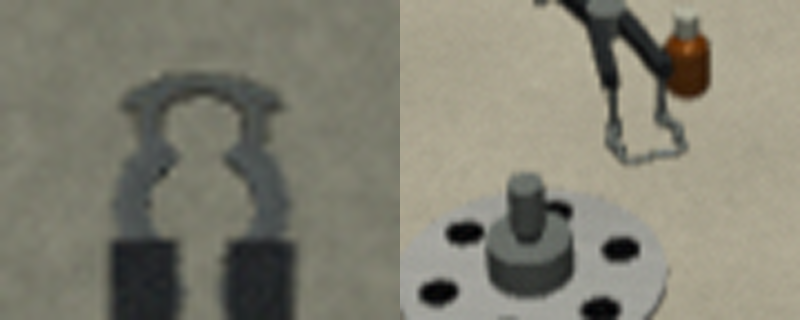

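The wrist view puts the axle top at (349,72), which gives (0.6057,-0.1848) and agrees with the fixed cameras to about 2 mm. The ring's relaxed shape confirms its centre is 70 mm ahead of the pivot. Next I move the ring above the axle.

Emit:
send_rows --pt "0 0.02 0.009 0 0" --pt "0 0.0244 0.011 0 0" --pt "0 0.015 0.009 0 0" --pt "0 0 0 0.012 0" --pt "0 0 0 0 0" --pt "0 0 0 0 0"

```text
clock: 8.6
position: [0.4833, -0.1489, 0.1291]
ee_rot: [0.0, -0.596, 0.803, 0.0]
contact_force: [-0.6, 0.4, -2.2]
width: 0.0423
```

```bash
python3 - <<'E'
from h import *
st();snap("wrist","w6");snap("scene","s6");st()
a=cv2.imread("pics/w6.png")[0:120,180:330];b=cv2.imread("pics/s6.png")[190:280,145:245]
cv2.imwrite("pics/cmp6.png",np.hstack([cv2.resize(a,(450,360),interpolation=cv2.INTER_CUBIC),cv2.resize(b,(350,360),interpolation=cv2.INTER_CUBIC)]))
E
```

```text
t 8.6 p [ 0.4833 -0.1489  0.1291] xang -1.8634 zax [ 0.  0. -1.] F [-0.6  0.4 -2.2] w 0.0423 q [-0.44  0.25  1.81  0.    1.08  1.43]
t 8.7 p [ 0.4834 -0.1491  0.1293] xang -1.8634 zax [ 0.  0. -1.] F [ 0.3  0.4 -1.3] w 0.0423 q [-0.44  0.25  1.81  0.    1.08  1.43]
```

View pics/cmp6.png

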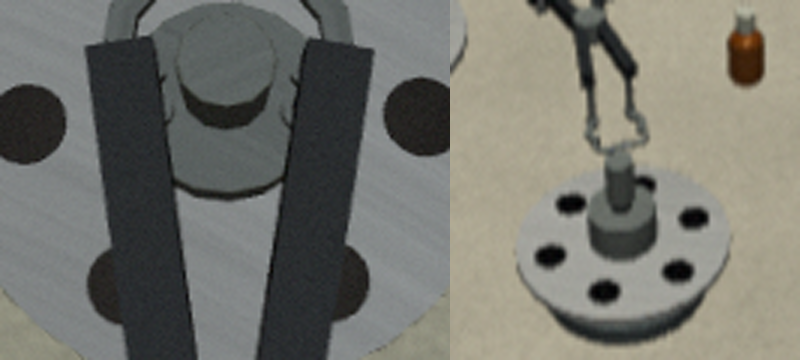

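```bash
python3 - <<'E'
from h import *
s,R=st();T=s["position"];c=np.load("pics/w6.npy",allow_pickle=True).item()
print("axle",(R.T@(cast("wrist",(255.3,16),.095,c)-T)).round(4))
for f in (.126,.128,.130):
    r=T+R@np.array([-.0006,-f,.012]);print(f,r,"scene",proj("scene",r),"bow",proj("scene",r-R[:,1]*.021),proj("scene",r+R[:,1]*.0),"L/R",proj("scene",r+R[:,0]*.0175),proj("scene",r-R[:,0]*.0175))
b=cv2.imread("pics/s6.png")[205:250,170:215]
cv2.imwrite("pics/s6c.png",cv2.resize(b,None,fx=14,fy=13,interpolation=cv2.INTER_CUBIC))
print("axle scene",proj("scene",[.6057,-.1848,.095]))
E
```

```text
t 8.7 p [ 0.4834 -0.1491  0.1293] xang -1.8634 zax [ 0.  0. -1.] F [ 0.3  0.4 -1.3] w 0.0423 q [-0.44  0.25  1.81  0.    1.08  1.43]
axle [-0.0006 -0.1295  0.0344]
0.126 [ 0.60418611 -0.18484928  0.11738951] scene [192.78328137 221.31745309] bow [195.0614014  226.22575728] [192.78328137 221.31745309] L/R [185.55051322 222.77246532] [199.94884295 219.87596076]
0.128 [ 0.60610112 -0.18542609  0.11739034] scene [192.99725079 221.77845909] bow [195.28204615 226.70114556] [192.99725079 221.77845909] L/R [185.75493061 223.23776012] [200.17217834 220.33273743]
0.13 [ 0.60801614 -0.18600291  0.11739118] scene [193.21184281 222.24080652] bow [195.50334288 227.17793857] [193.21184281 222.24080652] L/R [185.95994561 223.70441519] [200.39616054 220.79083702]
axle scene [193.66127167 229.27199381]
```

View pics/s6c.png

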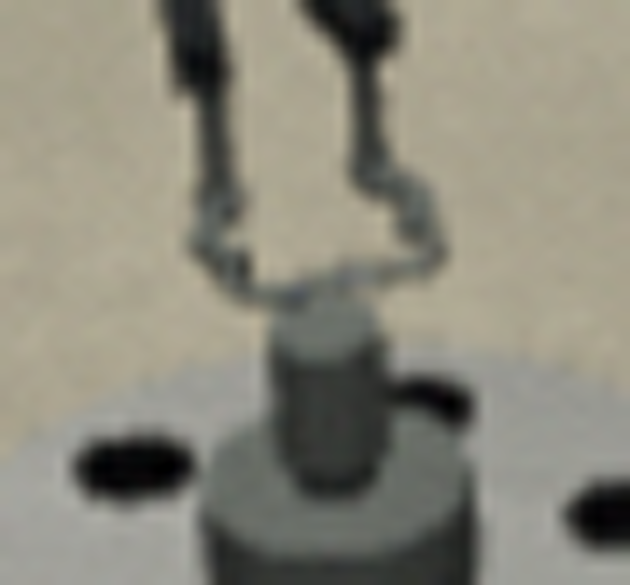

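The axle is at wrist (255,16), which is (-0.0006,-0.1295) in the tool frame, so it sits under the ring estimate to 1–2 mm. The scene view agrees: bow at (194.6,226.5), predicted (195.2,226.6). Descending in steps with force checks.

Emit:
send_rows --pt "0 0 -0.0005 0.008 0" --pt "0 0 0 0.008 0" --pt "0 0 0 0.006 0" --pt "0 0 0 0.006 0" --pt "0 0 0 0 0"

```text
clock: 9.32
position: [0.4828, -0.1494, 0.1007]
ee_rot: [-0.0, -0.596, 0.803, 0.001]
contact_force: [-0.3, 0.3, -2.2]
width: 0.0425
```

```bash
python3 - <<'E'
from h import *
st();snap("wrist","w7");snap("scene","s7");st()
a=cv2.imread("pics/w7.png")[0:100,190:320];b=cv2.imread("pics/s7.png")[200:260,160:225]
cv2.imwrite("pics/cmp7.png",np.hstack([cv2.resize(a,(400,308),interpolation=cv2.INTER_CUBIC),cv2.resize(b,(390,308),interpolation=cv2.INTER_CUBIC)]))
E
```

```text
t 9.32 p [ 0.4828 -0.1494  0.1007] xang -1.864 zax [-0.001  0.001 -1.   ] F [-0.3  0.3 -2.2] w 0.0425 q [-0.44  0.29  1.85  0.    1.01  1.43]
t 9.43 p [ 0.4833 -0.1496  0.1013] xang -1.864 zax [ 0.  0. -1.] F [ 0.5 -0.9 -2.4] w 0.0427 q [-0.44  0.28  1.85  0.    1.01  1.43]
```

View pics/cmp7.png

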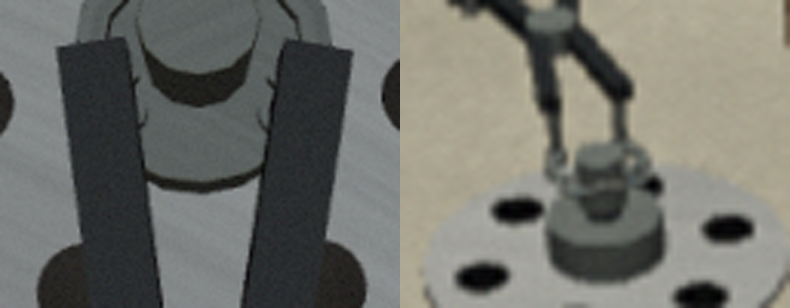

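The ring now encircles the axle with no contact force: the scene crop shows the axle end poking through it. I nudge 0.8 mm left to centre and keep going down.

Emit:
send_rows --pt "0 -0.0008 0 0.006 0" --pt "0 0 0 0.006 0" --pt "0 0 0 0.006 0" --pt "0 0 0 0.004 0" --pt "0 0 0 0 0" --pt "0 0 0 0 0" --squeeze 70

```text
clock: 10.18
position: [0.4837, -0.1488, 0.0794]
ee_rot: [0.0, -0.596, 0.803, -0.0]
contact_force: [0.6, -0.2, -2.7]
width: 0.0418
```

```bash
python3 - <<'E'
from h import *
st();snap("wrist","w8");snap("scene","s8");st()
a=cv2.imread("pics/w8.png")[0:100,190:320];b=cv2.imread("pics/s8.png")[200:260,160:225]
cv2.imwrite("pics/cmp8.png",np.hstack([cv2.resize(a,(400,308),interpolation=cv2.INTER_CUBIC),cv2.resize(b,(390,308),interpolation=cv2.INTER_CUBIC)]))
E
```

```text
t 10.18 p [ 0.4837 -0.1488  0.0794] xang -1.864 zax [ 0. -0. -1.] F [ 0.6 -0.2 -2.7] w 0.0418 q [-0.44  0.31  1.88  0.    0.95  1.43]
t 10.28 p [ 0.4837 -0.1489  0.0795] xang -1.8641 zax [ 0.001 -0.    -1.   ] F [-0.3  0.5 -1.9] w 0.0419 q [-0.44  0.31  1.88  0.    0.95  1.43]
```

View pics/cmp8.png

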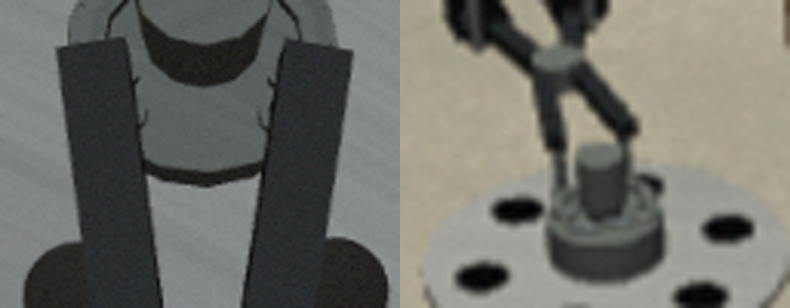

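The ring is now close above the hub and well centred, with no contact force. Creeping down to touch.

Emit:
send_rows --pt "0 0 0 0.002 0" --pt "0 0 0 0.0015 0" --pt "0 0 0 0 0" --pt "0 0 0 0 0"

```text
clock: 10.78
position: [0.4835, -0.1487, 0.0758]
ee_rot: [0.0, -0.596, 0.803, 0.0]
contact_force: [1.2, 0.5, -2.6]
width: 0.0418
```

Emit:
send_rows --pt "0 0 0 0.001 0" --pt "0 0 0 0 0" --pt "0 0 0 0 0"

```text
clock: 11.15
position: [0.4835, -0.1488, 0.0748]
ee_rot: [0.0, -0.596, 0.803, 0.0]
contact_force: [0.0, 0.6, -2.7]
width: 0.0419
```

```bash
python3 - <<'E'
from h import *
st();snap("wrist","w9");snap("scene","s9");s,R=st();T=s["position"]
a=cv2.imread("pics/w9.png")[0:100,190:320];b=cv2.imread("pics/s9.png")[215:255,175:217]
cv2.imwrite("pics/cmp9.png",np.hstack([cv2.resize(a,(400,308),interpolation=cv2.INTER_CUBIC),cv2.resize(b,(390,308),interpolation=cv2.INTER_CUBIC)]))
E
```

```text
t 11.15 p [ 0.4835 -0.1488  0.0748] xang -1.864 zax [ 0.  0. -1.] F [ 0.   0.6 -2.7] w 0.0419 q [-0.44  0.32  1.88  0.    0.94  1.43]
t 11.25 p [ 0.4835 -0.1488  0.0748] xang -1.864 zax [ 0.  0. -1.] F [ 0.7  0.1 -3. ] w 0.0415 q [-0.44  0.32  1.88  0.    0.94  1.43]
```

View pics/cmp9.png

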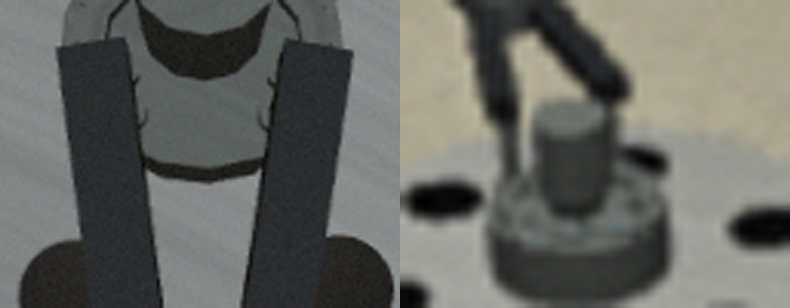

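Emit:
send_rows --pt "0 0 0 0.0008 0" --pt "0 0 0 0 0" --pt "0 0 0 0 0"

```text
clock: 11.62
position: [0.4836, -0.1488, 0.0741]
ee_rot: [0.0, -0.596, 0.803, -0.0]
contact_force: [0.5, 0.3, -1.1]
width: 0.0419
```

Emit:
send_rows --pt "0 0 0 0.0007 0" --pt "0 0 0 0 0" --pt "0 0 0 0 0"

```text
clock: 12.0
position: [0.4834, -0.1487, 0.0734]
ee_rot: [0.0, -0.596, 0.803, 0.0]
contact_force: [-1.5, -0.0, 0.8]
width: 0.0418
```

```bash
python3 - <<'E'
from h import *
s,R=st();print(s["moment"])
E
```

```text
t 12.0 p [ 0.4834 -0.1487  0.0734] xang -1.864 zax [ 0.  0. -1.] F [-1.5 -0.   0.8] w 0.0418 q [-0.44  0.32  1.88  0.    0.94  1.43]
[ 0.03131055 -0.02316563 -0.01318735]
```

Contact with the hub: Fz rose from -2.7 to +0.8 N, right at the height where the ring mid should be about 62 mm. One last settled check.

Emit:
send_rows --pt "0 0 0 0 0" --pt "0 0 0 0 0" --pt "0 0 0 0 0" --pt "0 0 0 0 0"

```text
clock: 12.5
position: [0.4834, -0.1488, 0.0733]
ee_rot: [-0.0, -0.596, 0.803, 0.0]
contact_force: [-1.4, 0.7, -0.2]
width: 0.0418
```

```bash
python3 - <<'E'
from h import *
s,R=st();snap("scene","s10");snap("wrist","w10")
a=cv2.imread("pics/w10.png");b=cv2.imread("pics/s10.png")[215:255,175:217]
cv2.imwrite("pics/cmp10.png",np.hstack([cv2.resize(a,(400,300)),cv2.resize(b,(390,300),interpolation=cv2.INTER_CUBIC)]))
E
```

```text
t 12.5 p [ 0.4834 -0.1488  0.0733] xang -1.864 zax [-0.  0. -1.] F [-1.4  0.7 -0.2] w 0.0418 q [-0.44  0.32  1.88  0.    0.94  1.43]
```

View pics/cmp10.png

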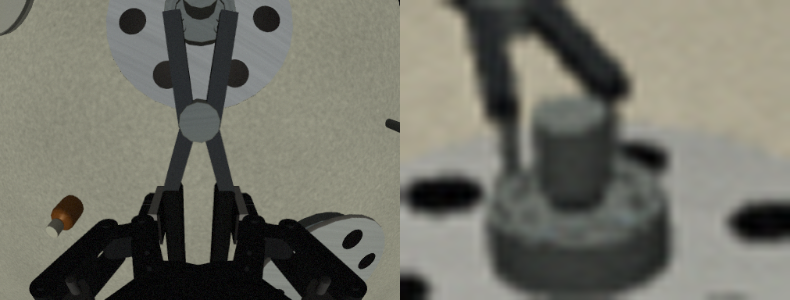

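View pics/s10.png

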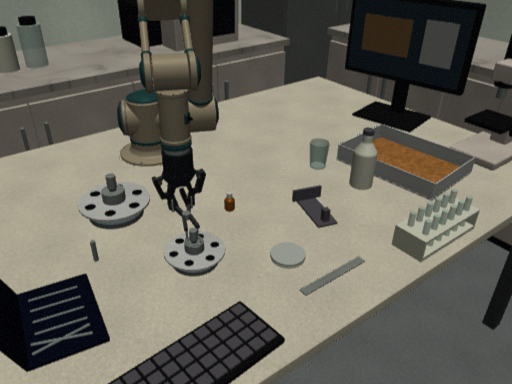

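The final views show the ring flat on the hub around the foot of the axle (scene about (193,240)). The pliers are still squeezed, and the other items are where they started. Handing in.

```bash
python3 -c "
from rig import manip
print(manip.sign_off())"
```

```text
the job is handed in; nothing more can be done
None
```

The snap ring is at the groove on the smaller turntable's axle, resting level on the hub. The gripper still holds the pliers squeezed with the ring spread. I handed in at 12.6 s of the 38 s allowed.

- **Grip:** I gripped the handles from above, 12 mm nearer the pivot than the named grip point so the wrist camera could see the ring. That is within the free span.
- **Squeeze:** The gripper is set to 70 N and the fingers read 42 mm. Fully squeezed should be 44 mm, so I take this as fully squeezed, but the reading is about 2 mm off. The jaws and ring halves look fully spread in the images.
- **Position:** The tool is level within 0.001 rad. I calculated the ring's mid-height at about 61–62 mm, and the force rise of about 3 N on touching the hub came at that height. The last force reading was lower, about 2 N of net change, so the contact is light.
- **Centring:** My estimates of how far ahead the ring's centre sits differed by about 2 mm (127 to 129.5 mm). There was no sideways contact on the way down beyond about 1.5 N.
- **Other items:** The bystanders visible in the final scene picture stand where they began.
- **While closing the fingers:** The wrist briefly read 15 N upward, probably from the pads pressing the handles onto the rest. It went away on lifting.

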